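# Load the vial tray, dock it and pin it

## Task

Put the short white bottle into the empty round well of the tray, then slide the loaded tray along the worktop under the lips of the dock until it is fully home against the rear stop. Then take the locking pin out of its stand and drop it down through the dock's eyelet and the tray's eyelet beneath it until its collar sits on the dock. Keep every bottle upright and do not disturb the bottles that stay on the worktop.

Things in the scene. Friction and masses are not known exactly. Their poses are not given: they have to be found in the camera images.
- short_bottle: the bottle to load: white squat bottle with white screw cap, body 35 mm across up to 48 mm, cap 22 mm across, 62 mm high in all (the lowest bottle on the worktop). Origin: centre of the underside, z up
- tall_bottle: bystander: dark slim bottle, 32 mm across, 84 mm high, loose. Origin: centre of the underside
- wide_bottle: bystander: violet bottle, 38 mm across, 75 mm high, loose. Origin: centre of the underside
- tray: loose metal tray flat on the worktop, base plate 150 (x) x 130 (y) x 10 mm, white deck 108 mm wide with three round wells up to z 28 mm; +x points to the edge that enters the dock first, upright grip at the -x end. A flat tongue (x -75 to -40, y -65 to -98, z 0 to 10 mm) carries the tray's eyelet. Origin: centre of the underside, z up. About 0.6 kg loaded
- tray_grip (a point): on the tray's upright grip, a plate 36 mm long (tray x) and 12 mm thick (tray y), z 10 to 66 mm: this point is its middle at 48 mm above the tray's underside; pinch it across the tray's y. Axes as the tray's
- well_empty (a point): centre of the floor of the empty well, 44 mm across, 14 mm deep, floor 14 mm above the tray's underside (the well nearest the grip, at x -12, y 0 of the tray)
- well_left (a point): centre of the floor of the well at tray x 41, y 29 mm, 39 mm across, which holds carried_left
- well_right (a point): centre of the floor of the well at tray x 41, y -29 mm, 39 mm across, which holds carried_right
- tray_eye (a point): centre of the upper mouth of the tray's eyelet, a 14 mm hole through the tongue, 10 mm above the tray's underside, at tray x -57.5, y -84 mm
- carried_left: violet capped bottle already in the tray, 30 mm across, 70 mm high. Origin: centre of the underside
- carried_right: amber bottle already in the tray, 33 mm across, 68 mm high. Origin: centre of the underside
- dock: fixed holder, no floor: two rails along x, inner faces at |y| 67 mm, lips reaching in to |y| 61 at z 14 to 22; flared mouth from x -95 (+y rail) and -34 (-y rail); rear stop at x 75, 30 high; a bridge-like ear, z 14 to 26, over the tongue carries the eyelet. The tray enters along +x; fully home, its origin and axes coincide with the dock's. Origin: on the worktop, z up
- dock_eye (a point): centre of the upper mouth of the dock's eyelet, a 13 mm hole through the 12 mm thick ear, 26 mm above the worktop, at dock x -57.5, y -84 mm
- pin: locking pin, upright: steel shank 10 mm across, 25 mm long with tapered foot; collar 24 mm across, 4 mm thick; black round grip 18 mm across from 29 to 65 mm above the foot. Origin: centre of the foot, z up along the pin. Starts in the stand, foot 5 mm above the worktop, drawn straight up; seated in the dock its foot is 1 mm above the worktop
- pin_stand: fixed grey block 56 x 56 x 30 mm with a foot flange, with the 13 mm hole where the pin stands. Origin: centre of the underside

How it is judged:
On the way, in this order (a step that is already met when the one before it is completed fails the run):
1. the short bottle stands in the tray's empty well, let go (horizontal distance between short_bottle and well_empty below 0.007 m and z of short_bottle in the frame of well_empty below 0.005 m and angle between short_bottle's own z axis and vertical below 0.15 rad and contact force between the fingers and short_bottle below 0.1 N), for 0.2 s.
2. the loaded tray is fully home in the dock (x of tray in the frame of dock between -0.004 and 0.004 m and y of tray in the frame of dock between -0.005 and 0.005 m and angle between the x axis of tray and the x axis of dock, either way round below 0.06 rad and height (world z) of tray below 0.003 m and horizontal distance between short_bottle and well_empty below 0.007 m and z of short_bottle in the frame of well_empty below 0.005 m and angle between short_bottle's own z axis and vertical below 0.15 rad), for 0.2 s.
3. the pin is down through both eyelets (horizontal distance between pin and dock_eye below 0.0045 m and horizontal distance between pin and tray_eye below 0.0075 m and z of pin in the frame of dock_eye below -0.02 m and angle between pin's own z axis and vertical below 0.15 rad and x of tray in the frame of dock between -0.004 and 0.004 m and y of tray in the frame of dock between -0.005 and 0.005 m and angle between the x axis of tray and the x axis of dock, either way round below 0.06 rad and height (world z) of tray below 0.003 m), for 0.2 s.
At the end, for the whole second after the job is handed in: short bottle (within 7 mm) and both carried bottles (9 mm) upright on their well floors; tray within 4 mm of home along the dock, 5 mm sideways, flat, straight to 0.06 rad; pin upright through both eyelets, within 4.5 mm of the dock eyelet's centre, at least 20 mm deep; all at rest (all of step 3 and horizontal distance between short_bottle and well_empty below 0.007 m and z of short_bottle in the frame of well_empty below 0.005 m and angle between each of short_bottle, carried_left, carried_right's own z axis and vertical below 0.15 rad and horizontal distance between carried_left and well_left below 0.009 m and z of carried_left in the frame of well_left below 0.005 m and horizontal distance between carried_right and well_right below 0.009 m and z of carried_right in the frame of well_right below 0.005 m and linear speed of each of tray, pin, short_bottle below 0.02 m/s); the robot touches nothing.
It fails at once if a bystander bottle was moved more than 40 mm or knocked over (distance of any of tall_bottle, wide_bottle from where it was at the start of the episode above 0.04 m or angle between any of tall_bottle, wide_bottle's own z axis and vertical above 0.6 rad).
It fails at once if a bottle of the tray was tipped over (angle between any of short_bottle, carried_left, carried_right's own z axis and vertical above 0.7 rad).
It also fails if it takes over 72 s, if anything falls off the work surface, if the arm or the gripper's body presses on something with over 40 N, if the wrist force passes 120 N, or if a joint passes its speed limit or range.

## Robot

A 7-joint arm with a two-finger parallel gripper is mounted at the origin on a cart in front of the work surface, level with it; the furniture and walls round the work are solid. World frame = base frame: x ahead of the robot, y to its left, z up, the work surface at z = 0. Lengths are in m, angles in rad, forces in N, time in s.
With the tool pointing down it reaches from about 0.4 to 0.85 m from the base axis. Payload 4.5 kg.
Tool frame: the origin (TCP) lies between the finger pads; the fingertips stand r.tip_reach ahead of it and the grasp point (between the pads) lies 3 mm ahead of it (r.tip_reach is the distance from the TCP to the fingertips, in m); z points along the fingers, y is the line along which they close (so a half turn about z gives the same grasp; the last joint's range is limited). The gripper opens to 88 mm and grips with 3 to 60 N. Pads are 18 mm wide; open, the fingers measure 123 mm over their backs; the gripper's body (75 mm by 187 mm) begins 45 mm behind the grasp point.
Start: joints at [1.289, 0.689, -0.195, 1.565, 0.157, 0.902, -0.215], TCP at [0.194, -0.594, 0.261] pointing down, gripper open.
Joint ranges: [-3.01, 3.01], [-0.46, 2.08], [-1.47, 1.51], [0.13, 2.56], [-1, 4.14], [0.04, 2.09], [-2.66, 2.66]. Speed limits (rad/s): [2.57, 2.57, 3.14, 3.14, 3.14, 3.14, 3.14].

## Interface

Orientations are given as a unit quaternion [x, y, z, w].
In Python, from plant import r gives the robot as it stands.
- The arm moves only by the tool step_arm, never from a script. Its argument "motion" is a list of rows, each an object with "dp": the shift along the tool's x, y, z in mm, a list of three; "twist": the turn, a rotation vector about the tool's x, y, z in rad, a list of three; "hand": the opening, from -1 (shut) to 1 (fully open). In form: [{"dp": [dx, dy, dz], "twist": [rx, ry, rz], "hand": hand}, ...]. A call has 1 to 5 rows; each row is the pose to reach, as a shift and turn from the pose commanded when the call began, along the tool's axes at that moment; what a row does not reach only later rows make up. A row lasts 1/8 s, in which the tool goes at most 62.5 mm and 10.7 degrees, less where a joint would pass 70% of its speed; a pose out of reach is approached as far as the arm can. A call with a gripper value outside its range is refused whole. The fingers move at their own pace and stop on an object; "force" is the grip in N (left out, the last holds). Time passes only in rows, so rows that repeat a pose let the fingers close. It gives the time, the measured TCP pose, the force, the opening and the grip force at its end, in the units of the state.
- r.get_state(): the state, without advancing time (a new reading comes with each control period).
- r.snapshot(name): name is "scene" or "top"; returns a dict with "pixels" (480x640x3 uint8, red, green, blue), "depth" (480x640 float32, m along the optical axis (not along the pixel's ray), 0 where there is no reading), "fx", "fy", "cx", "cy" (pixels), "D" ([k1, k2, p1, p2, k3] as OpenCV has them; the pictures are not rectified), "xyz" and "orientation" of the camera in the world. Camera axes: x right, y down, z forward; pixel columns grow to the right and rows downward; lengths in m; the calibration is good to about 2 mm. A picture is of the moment at which its call begins.
- r.finish_job(): hands the job in; it is judged then, once.
Trained networks look in the newest picture that a camera, given by its name, has taken for a name from the list of things; names that differ only in an ending like _2 or _b are one class to them, and where a whole thing is asked for, a point or a joint stands for the part that bears it (a point fixed in the world has none). Each returns a list of dicts, best first, with "score" (0 to 1); they miss things now and then, are a little off and sometimes report something else, mostly with a low value. They report only what shows in the picture. A call takes as long as a camera call.
- r.search_frame(camera, thing): "at" ([x, y, z] in m, in the coordinates of the camera as it stood for that picture, good to about 4 mm: the middle of the surface that is visible of it).
The state is a dict: "clock": time; "q": joint angles; "qd": joint speeds; "joint_torque": joint torques, N m; "tool_pos": TCP position; "eef_rot": TCP orientation; "contact_force": force on the tool from outside, world axes, zero at the start; "moment": the same for the moment, N m; "opening": opening from 0.0 (shut) to 1.0 (fully open); "finger_force": force on a finger pad.
Only numpy, scipy, OpenCV 4.12 (cv2) and the standard library are available. Lean on these libraries where they do the work, as an engineer would, in place of code of your own. Each camera call takes 0.05 s, during which the arm holds its last target. There are 200 camera calls.

## Working session

There is one attempt and no reset: what is moved stays moved. The work goes in short steps, Python scripts to look and compute and a tool call to move; the robot and the scene stay as the last step left them, time stands still between calls to the robot, and variables do not carry over. Pictures are saved under pics/ and viewed, at most 10 in all, crops included, and the job is handed in when it is done.

Besides the shell and the picture viewer there is one more tool, called by a JSON object that holds its "api" and its "payload". step_arm: Moves the arm, as the interface text tells. Its arguments: {"type":"object","properties":{"motion":{"type":"array"},"force":{"type":"number"}},"required":["motion"]}

```bash
mkdir -p pics
cat > h.py <<'E'
from plant import r
import numpy as np, cv2
from scipy.spatial.transform import Rotation as R
np.set_printoptions(precision=4,suppress=True)
def snap(n,f=None):
    s=r.snapshot(n)
    if f: cv2.imwrite('pics/'+f,s['pixels'][:,:,::-1])
    return s
def w(s,p): return R.from_quat(s['orientation']).apply(p)+np.array(s['xyz'])
def cloud(s):
    K=np.array([[s['fx'],0,s['cx']],[0,s['fy'],s['cy']],[0,0,1]])
    u,v=np.meshgrid(np.arange(640),np.arange(480))
    n=cv2.undistortPoints(np.stack([u,v],-1).reshape(-1,1,2).astype(float),K,np.array(s['D'])).reshape(-1,2)
    d=s['depth'].reshape(-1,1)
    P=w(s,np.hstack([n*d,d])).reshape(480,640,3); P[s['depth']==0]=np.nan
    return P
def find(s,cam,names):
    for n in names:
        for d in r.search_frame(cam,n)[:2]:
            print(cam,n,round(d['score'],2),w(s,np.array(d['at'])))
def delta(target,yaw=None):
    st=r.get_state(); q=R.from_quat(st['eef_rot'])
    print('dp mm',q.inv().apply(np.array(target)-st['tool_pos'])*1000)
E
python3 - <<'E'
from h import *
st=r.get_state(); print(st['clock'],st['tool_pos'],R.from_quat(st['eef_rot']).as_matrix(),r.tip_reach,st['opening'])
N=['short_bottle','tall_bottle','wide_bottle','tray','tray_grip','well_empty','tray_eye','carried_left','carried_right','dock','dock_eye','pin','pin_stand']
for c in ['scene','top']:
    s=snap(c,c+'0.png'); print(c,s['xyz'],R.from_quat(s['orientation']).as_matrix()[:,2])
    np.savez(c+'0.npz',P=cloud(s),I=s['pixels'])
    find(s,c,N)
E
```

```text
0.0 [ 0.1939 -0.5935  0.2599] [[ 0.9505  0.3107 -0.0007]
 [ 0.3107 -0.9505  0.0017]
 [-0.0001 -0.0019 -1.    ]] 0.022 0.9989254132169922
scene [-0.4363  0.9979  0.7311] [ 0.6302 -0.6526 -0.4206]
scene short_bottle 0.58 [0.5232 0.3601 0.0336]
scene short_bottle 0.21 [ 0.4991 -0.3533  0.018 ]
scene tall_bottle 0.84 [0.6167 0.3489 0.0361]
scene wide_bottle 0.88 [0.4416 0.3642 0.0412]
scene tray 0.7 [0.5056 0.182  0.0235]
scene tray_grip 0.93 [0.5051 0.1834 0.0146]
scene well_empty 0.94 [0.5063 0.1816 0.0208]
scene well_empty 0.68 [ 0.5001 -0.355   0.0185]
scene tray_eye 0.84 [0.506  0.1816 0.02  ]
scene carried_right 0.52 [0.4946 0.1173 0.0538]
scene dock 0.7 [ 0.5991 -0.1917  0.0181]
scene dock 0.64 [0.4431 0.3615 0.0434]
scene pin 0.44 [ 0.5126 -0.3663  0.0509]
scene pin_stand 0.85 [ 0.5016 -0.3548  0.02  ]
top [ 0.3909 -0.0279  1.1513] [ 0.1189 -0.0022 -0.9929]
top short_bottle 0.72 [0.5305 0.3462 0.0466]
top tall_bottle 0.56 [0.6206 0.3403 0.0544]
top wide_bottle 0.54 [0.4474 0.3487 0.0536]
top wide_bottle 0.52 [0.5291 0.1642 0.0296]
top tray 0.64 [0.5314 0.1625 0.0242]
top tray_grip 0.88 [0.5296 0.159  0.0233]
top well_empty 0.66 [0.531  0.1586 0.0298]
top tray_eye 0.67 [0.5294 0.1603 0.0278]
top carried_left 0.59 [0.555  0.1004 0.059 ]
top carried_right 0.49 [0.4983 0.1037 0.065 ]
top carried_right 0.17 [0.5329 0.1606 0.0263]
top dock 0.73 [ 0.5925 -0.1885  0.022 ]
top dock_eye 0.69 [ 0.5893 -0.1883  0.0225]
top dock_eye 0.65 [0.5299 0.1606 0.0254]
top pin_stand 0.84 [ 0.512  -0.3663  0.0294]
```

View pics/top0.png

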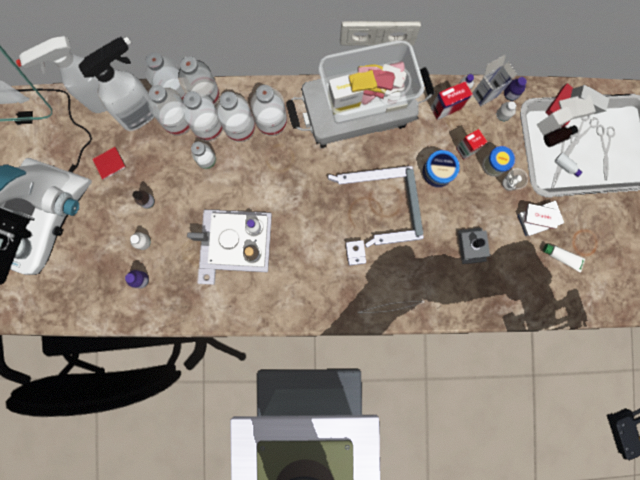

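View pics/scene0.png

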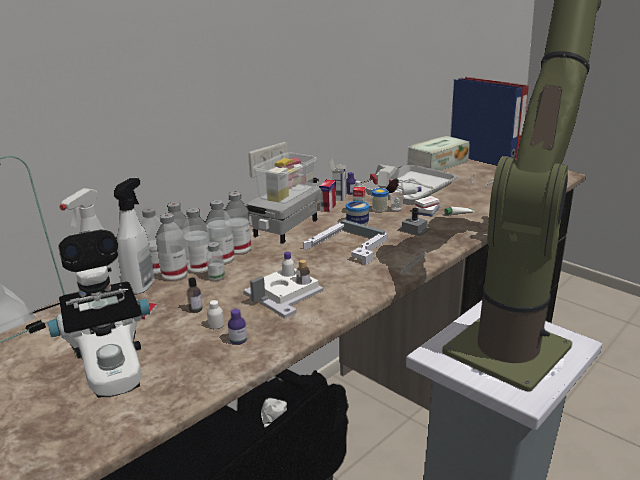

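Top view: tray around (235,240) with grip to the left (tray +x points to −y), dock at (385,205) open to the left with ear at (355,252), pin at (477,243), short bottle at (138,240) between the dark bottle (145,198) and the violet one (137,278). The scene view agrees.

```bash
cat > fit.py <<'E'
from h import *
from scipy.optimize import minimize
def inb(x,y,a,b,c,d): return (x>=a)&(x<=b)&(y>=c)&(y<=d)
def tray_h(x,y):
    h=np.zeros_like(x)
    h[inb(x,y,-75,75,-65,65)|inb(x,y,-75,-40,-98,-65)]=10
    return h
def dock_h(x,y):
    h=np.zeros_like(x)
    h[inb(x,y,-80,75,61,73)|inb(x,y,-30,75,-73,-61)]=22
    h[inb(x,y,75,85,-70,70)]=30
    h[inb(x,y,-75,-40,-102,-67)]=26
    return h
def tophat(P,cols,lo,hi):
    m=(P[...,2]>lo)&(P[...,2]<hi); return m
E
python3 - <<'E'
from h import *
for c in ['top','scene']:
    d=np.load(c+'0.npz'); P=d['P']
    def band(n,x0,x1,y0,y1,lo,hi):
        m=(P[...,0]>x0)&(P[...,0]<x1)&(P[...,1]>y0)&(P[...,1]<y1)&(P[...,2]>lo)&(P[...,2]<hi)
        q=P[m]
        if len(q)<5: print(c,n,len(q)); return
        (cx,cy),(a,b),t=cv2.minAreaRect((q[:,:2]*1000).astype(np.float32))
        print(c,n,len(q),'mean',q.mean(0),'ctr',round(cx,1),round(cy,1),'sz',round(a,1),round(b,1),'ang',round(t,2))
    band('bare',.5,.6,-.02,.05,-.05,.05)
    band('deck',.4,.65,.06,.24,.022,.034)
    band('grip',.4,.65,.19,.3,.05,.08)
    band('tongue',.38,.46,.1,.3,.005,.016)
    band('base',.38,.65,.05,.3,.005,.05)
    band('capL',.5,.65,.05,.2,.06,.08)
    band('short cap',.49,.56,.3,.4,.055,.075)
    band('short all',.49,.56,.3,.4,.015,.075)
    band('tall',.58,.66,.3,.4,.06,.1)
    band('wide',.4,.485,.3,.4,.06,.1)
    band('dock',.4,.75,-.35,-.02,.012,.04)
    band('ear',.4,.495,-.2,-.02,.018,.034)
    band('stop',.4,.75,-.3,-.15,.026,.04)
    band('pin',.45,.56,-.44,-.3,.05,.08)
    band('stand',.45,.56,-.44,-.3,.022,.04)
I=cv2.imread('pics/top0.png')
a=cv2.resize(I[195:300,120:285],None,fx=4.5,fy=4.5,interpolation=2)
cv2.imwrite('pics/t1.png',a)
b=cv2.resize(I[155:275,320:500],None,fx=4.4,fy=4.4,interpolation=2); cv2.imwrite('pics/t2.png',b)
E
```

```text
top bare 1443 mean [0.5499 0.0151 0.0002] ctr 550.0 15.0 sz 68.8 100.1 ang 89.77
top deck 2014 mean [0.5329 0.1448 0.028 ] ctr 534.0 151.7 sz 145.7 108.8 ang 86.36
top grip 108 mean [0.538  0.2221 0.0643] ctr 538.8 222.8 sz 35.4 12.3 ang 86.35
top tongue 170 mean [0.4423 0.2024 0.0087] ctr 421.8 198.9 sz 193.5 76.9 ang 88.73
top base 3992 mean [0.5265 0.1523 0.0201] ctr 513.9 175.7 sz 267.5 245.8 ang 0.98
top capL 110 mean [0.5382 0.1029 0.0661] ctr 536.9 106.4 sz 29.6 72.3 ang 88.0
top short cap 65 mean [0.5328 0.3532 0.0614] ctr 533.6 354.1 sz 17.5 17.0 ang 49.98
top short all 255 mean [0.5311 0.3477 0.0443] ctr 532.7 351.2 sz 31.2 35.3 ang 82.48
top tall 92 mean [0.622  0.3429 0.0773] ctr 624.0 344.3 sz 20.4 18.0 ang 10.28
top wide 91 mean [0.4494 0.3553 0.0726] ctr 449.3 356.7 sz 17.2 20.7 ang 2.24
top dock 2417 mean [ 0.5971 -0.1929  0.0245] ctr 616.3 -199.8 sz 272.5 308.5 ang 1.98
top ear 136 mean [ 0.4862 -0.1155  0.0259] ctr 485.7 -116.1 sz 17.8 36.0 ang 0.74
top stop 590 mean [ 0.6144 -0.2446  0.0301] ctr 611.5 -228.4 sz 135.7 178.1 ang 85.84
top pin 80 mean [ 0.5152 -0.3721
[... 690 characters left out ...]
5 sz 17.7 21.8 ang 50.87
scene short all 313 mean [0.5255 0.3594 0.0393] ctr 528.7 356.9 sz 35.9 28.5 ang 62.95
scene tall 97 mean [0.6207 0.3492 0.073 ] ctr 621.4 347.2 sz 22.8 19.1 ang 32.78
scene wide 102 mean [0.4465 0.3601 0.0711] ctr 448.4 357.7 sz 23.2 22.5 ang 3.83
scene dock 1242 mean [ 0.6008 -0.1978  0.0229] ctr 617.0 -192.7 sz 277.7 306.1 ang 2.43
scene ear 61 mean [ 0.4843 -0.1115  0.0239] ctr 484.7 -115.2 sz 18.9 40.6 ang 3.72
scene stop 222 mean [ 0.6301 -0.2546  0.0306] ctr 621.3 -265.4 sz 165.1 72.4 ang 4.52
scene pin 46 mean [ 0.5128 -0.3697  0.0621] ctr 513.0 -370.2 sz 17.8 22.4 ang 36.34
scene stand 187 mean [ 0.5108 -0.3658  0.0292] ctr 515.9 -372.9 sz 63.9 67.5 ang 4.47
```

View pics/t1.png

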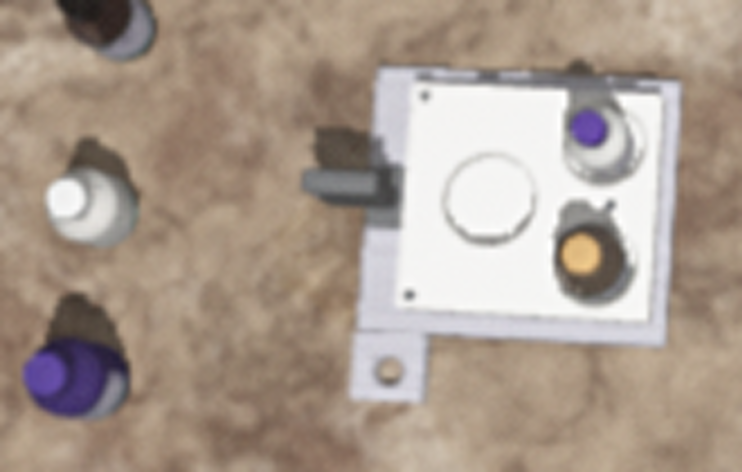

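View pics/t2.png

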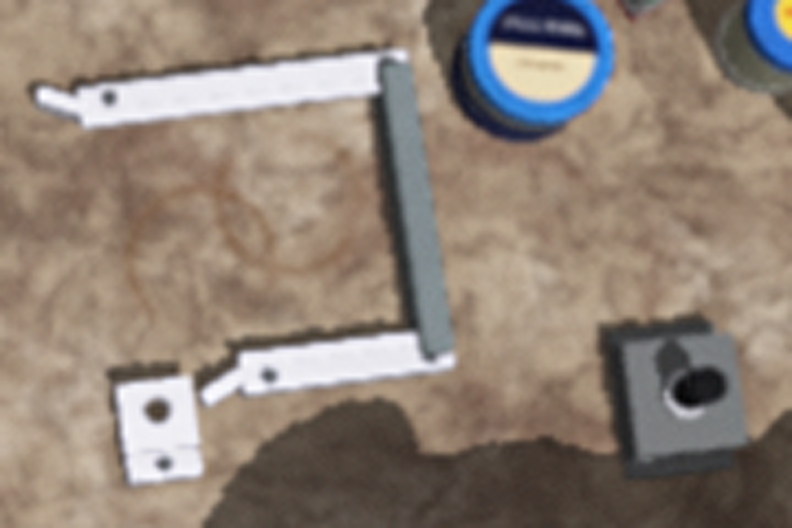

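```bash
cat >> h.py <<'E'
def ray(s,u,v,z):
    K=np.array([[s['fx'],0,s['cx']],[0,s['fy'],s['cy']],[0,0,1]])
    n=cv2.undistortPoints(np.array([[[u,v]]],float),K,np.array(s['D'])).ravel()
    d=R.from_quat(s['orientation']).apply([n[0],n[1],1]); o=np.array(s['xyz'])
    return o+d*(z-o[2])/d[2]
def proc(L,W):
    L,W=np.array(L,float),np.array(W)[:,:2]*1000
    a=L-L.mean(0); b=W-W.mean(0)
    t=np.arctan2((a[:,0]*b[:,1]-a[:,1]*b[:,0]).sum(),(a*b).sum())
    M=np.array([[np.cos(t),-np.sin(t)],[np.sin(t),np.cos(t)]])
    o=W.mean(0)-M@L.mean(0); return o,t,M,(L@M.T+o-W)
E
python3 - <<'E'
from h import *
s=snap('top')
f=lambda x,y,z,ox,oy,k: ray(s,(x+.5)/k-.5+ox,(y+.5)/k-.5+oy,z)
T=lambda x,y,z:f(x,y,z,120,195,4.5); D=lambda x,y,z:f(x,y,z,320,155,4.4)
L=[(-12,0),(-57.5,-84),(-75,65),(75,65),(75,-65)]
W=[T(489,198,.028),T(390,370,.010),T(378,67,.010),T(682,80,.010),T(665,345,.010)]
o,t,M,res=proc(L,W); print('tray',o,np.degrees(t)); print(res)
print('well',M@[-12,0]+o,'grip local',M.T@(np.array([538.8,222.8])-o))
d=D(157,409,.026); print('dock eye',d)
ip=[D(85,127,.022),D(385,95,.022)]; im=[D(240,353,.022),D(415,333,.022)]; st=[D(383,65,.03),D(422,350,.03)]
for n,(a,b) in dict(p=ip,m=im,st=st).items(): print(n,a,b,np.degrees(np.arctan2(*(b-a)[[1,0]])))
# cloud rails
P=np.load('top0.npz')['P']
def sel(lo,hi,x0,x1,y0,y1):
    m=(P[...,2]>lo)&(P[...,2]<hi)&(P[...,0]>x0)&(P[...,0]<x1)&(P[...,1]>y0)&(P[...,1]<y1); return P[m]*1000
for n,a in dict(railp=(.018,.026,.58,.70,-.2,-.05),railm=(.018,.026,.48,.56,-.22,-.145),stop=(.027,.034,.50,.67,-.26,-.19),ear=(.022,.03,.42,.51,-.136,-.08)).items():
    q=sel(*a); (cx,cy),sz,an=cv2.minAreaRect(q[:,:2].astype(np.float32)); v=cv2.fitLine(q[:,:2].astype(np.float32),cv2.DIST_L2,0,.01,.01).ravel()
    print(n,len(q),(cx,cy),sz,an,'line',v,np.degrees(np.arctan2(v[1],v[0])))
E
```

```text
tray [533.4735 146.6241] -93.59905702398889
[[-0.1829 -0.0721]
 [-0.4954  0.0014]
 [ 0.9639  0.405 ]
 [ 0.2184  0.0164]
 [-0.5039 -0.3507]]
well [534.2268 158.6005] grip local [-76.36     0.5341]
dock eye [ 0.5118 -0.1137  0.026 ]
p [ 0.6535 -0.0814  0.022 ] [ 0.6684 -0.2317  0.022 ] -84.33148232771298
m [ 0.5394 -0.1554  0.022 ] [ 0.5482 -0.2422  0.022 ] -84.16232880850539
st [ 0.6817 -0.2298  0.03  ] [ 0.5387 -0.2438  0.03  ] -174.41130239404333
railp 498 (669.660400390625, -130.15972900390625) (23.502662658691406, 140.12661743164062) 5.049614906311035 line [   0.097    -0.9953  670.3549 -134.4633] -84.43155
railm 282 (532.6715087890625, -182.98402404785156) (20.33645248413086, 75.71875) 6.403610706329346 line [   0.1321   -0.9912  532.6745 -184.9705] -82.40745
stop 425 (593.213134765625, -241.0152130126953) (55.206912994384766, 150.711669921875) 78.77840423583984 line [   0.9948    0.1016  602.793  -243.6014] 5.830368
ear 228 (494.4231262207031, -115.51213073730469) (33.03722381591797, 36.26484298706055) 5.816109657287598 line [   0.1119    0.9937  493.3667 -114.9774] 83.57707
```

{"api": "step_arm", "payload": {"motion": [{"dp": [43, -33, 0], "twist": [0, 0, -0.14], "hand": 0.5}, {"dp": [86, -66, 0], "twist": [0, 0, -0.28], "hand": 0.5}, {"dp": [129, -99, 0], "twist": [0, 0, -0.42], "hand": 0.5}, {"dp": [172, -132, 0], "twist": [0, 0, -0.56], "hand": 0.5}, {"dp": [215, -165, 0], "twist": [0, 0, -0.7], "hand": 0.5}]}}

```text
clock: 2.08
tool_pos: [0.3482, -0.3692, 0.261]
eef_rot: [0.873, 0.488, 0.0, 0.0]
contact_force: [0.9, -0.9, 0.2]
opening: 0.748
finger_force: 0.0
```

```bash
cat >> h.py <<'E'
def go(x,y,z,yaw,n=5):
    "target TCP mm, yaw of tool x deg (tool pointing down)"
    st=r.get_state(); q=R.from_quat(st['eef_rot'])
    yw=np.radians(yaw); X=np.array([np.cos(yw),np.sin(yw),0]); Z=np.array([0,0,-1.]); G=R.from_matrix(np.stack([X,np.cross(Z,X),Z],1))
    m=q.as_matrix()
    print('t',round(st['clock'],2),'pos',np.array(st['tool_pos'])*1e3,'yaw',np.degrees(np.arctan2(m[1,0],m[0,0])).round(2),'z',m[:,2],'open',round(st['opening'],3),'ff',st['finger_force'],'F',np.array(st['contact_force']),'j7',round(st['q'][6],2))
    print('  dp',q.inv().apply(np.array([x,y,z])-np.array(st['tool_pos'])*1e3),'twist',(q.inv()*G).as_rotvec())
E
python3 -c "
from h import *
go(500,-100,260,110)"
```

```text
t 2.08 pos [ 348.1808 -369.1629  260.9925] yaw 58.45 z [ 0.0006 -0.0006 -1.    ] open 0.748 ff 0.0 F [ 0.9282 -0.8673  0.232 ] j7 -0.14
  dp [308.8153 -11.4444   0.9265] twist [ 0.0007  0.0006 -0.8997]
```

{"api": "step_arm", "payload": {"motion": [{"dp": [61, -2, 0], "twist": [0, 0, -0.18], "hand": 0.5}, {"dp": [122, -4, 0], "twist": [0, 0, -0.36], "hand": 0.5}, {"dp": [183, -6, 0], "twist": [0, 0, -0.54], "hand": 0.5}, {"dp": [244, -8, 0], "twist": [0, 0, -0.72], "hand": 0.5}, {"dp": [305, -11, 0], "twist": [0, 0, -0.9], "hand": 0.5}]}}

```text
clock: 2.7
tool_pos: [0.4996, -0.104, 0.261]
eef_rot: [0.573, 0.82, -0.0, 0.001]
contact_force: [0.6, 0.1, -0.3]
opening: 0.748
finger_force: 0.0
```

{"api": "step_arm", "payload": {"motion": [{"dp": [52, 23, 0], "twist": [0, 0, -0.15], "hand": 0.5}, {"dp": [104, 46, 0], "twist": [0, 0, -0.3], "hand": 0.5}, {"dp": [156, 69, 0], "twist": [0, 0, -0.45], "hand": 0.5}, {"dp": [208, 92, 0], "twist": [0, 0, -0.6], "hand": 0.5}, {"dp": [260, 115, 0], "twist": [0, 0, -0.75], "hand": 0.5}]}}

```text
clock: 3.32
tool_pos: [0.5192, 0.1796, 0.2608]
eef_rot: [0.234, 0.972, -0.0, 0.0]
contact_force: [1.3, 0.1, -0.3]
opening: 0.751
finger_force: 0.0
```

```bash
python3 -c "
from h import *
go(532.5,354,160,180)"
```

```text
t 3.33 pos [519.171  179.643  260.8289] yaw 152.98 z [ 0.0007 -0.0004 -1.    ] open 0.751 ff 0.0 F [ 1.2581  0.0634 -0.3287] j7 0.1
  dp [ 67.4069 161.3898 100.7679] twist [-0.0002  0.0008 -0.4715]
```

{"api": "step_arm", "payload": {"motion": [{"dp": [17, 40, 10], "twist": [0, 0, -0.12], "hand": 0.5}, {"dp": [34, 80, 30], "twist": [0, 0, -0.24], "hand": 0.5}, {"dp": [51, 121, 60], "twist": [0, 0, -0.36], "hand": 0.5}, {"dp": [67, 161, 85], "twist": [0, 0, -0.47], "hand": 0.5}, {"dp": [67, 161, 101], "twist": [0, 0, -0.47], "hand": 0.5}]}}

```text
clock: 3.95
tool_pos: [0.5316, 0.3559, 0.1585]
eef_rot: [0.001, 1.0, 0.002, -0.001]
contact_force: [-0.1, -0.6, 0.3]
opening: 0.75
finger_force: 0.0
```

```bash
python3 -c "
from h import *
go(532.5,354,38,180)
s=snap('scene'); find(s,'scene',['short_bottle'])"
```

```text
t 3.95 pos [531.558  355.9086 158.4656] yaw 179.91 z [-0.0016  0.0031 -1.    ] open 0.75 ff 0.0 F [-0.1387 -0.6177  0.3409] j7 0.25
  dp [ -1.1369  -2.2756 120.4575] twist [ 0.0031 -0.0016 -0.0015]
scene short_bottle 0.85 [0.5237 0.3589 0.0349]
```

{"api": "step_arm", "payload": {"motion": [{"dp": [0, 0, 40], "twist": [0, 0, 0], "hand": 0.5}, {"dp": [0, 0, 80], "twist": [0, 0, 0], "hand": 0.5}, {"dp": [0, 0, 110], "twist": [0, 0, 0], "hand": 0.5}, {"dp": [0, 0, 121], "twist": [0, 0, 0], "hand": 0.5}, {"dp": [0, 0, 121], "twist": [0, 0, 0], "hand": 0.5}], "force": 15}}

```text
clock: 4.68
tool_pos: [0.5337, 0.351, 0.0392]
eef_rot: [0.004, 1.0, -0.0, 0.0]
contact_force: [-0.1, 0.1, -0.1]
opening: 0.751
finger_force: 0.0
```

{"api": "step_arm", "payload": {"motion": [{"dp": [0, 0, 0], "twist": [0, 0, 0], "hand": -0.3}, {"dp": [0, 0, 0], "twist": [0, 0, 0], "hand": -0.3}, {"dp": [0, 0, 0], "twist": [0, 0, 0], "hand": -0.3}, {"dp": [0, 0, 0], "twist": [0, 0, 0], "hand": -0.3}, {"dp": [0, 0, 0], "twist": [0, 0, 0], "hand": -0.3}], "force": 15}}

```text
clock: 5.3
tool_pos: [0.5333, 0.3524, 0.0393]
eef_rot: [0.003, 1.0, 0.0, 0.0]
contact_force: [-0.3, -0.1, 5.3]
opening: 0.392
finger_force: 15.0
```

```bash
python3 -c "
from h import *
go(532.5,354,38,180)"
```

```text
t 5.3 pos [533.3419 352.3785  39.3042] yaw 179.67 z [ 0.0008  0.0008 -1.    ] open 0.392 ff 15.000322891864926 F [-0.2531 -0.062   5.29  ] j7 0.14
  dp [0.8522 1.6156 1.3048] twist [ 0.0008  0.0008 -0.0057]
```

{"api": "step_arm", "payload": {"motion": [{"dp": [0, 0, -25], "twist": [0, 0, 0], "hand": -0.3}, {"dp": [0, 0, -60], "twist": [0, 0, 0], "hand": -0.3}, {"dp": [0, 0, -90], "twist": [0, 0, 0], "hand": -0.3}, {"dp": [0, -10, -100], "twist": [0, 0, 0.12], "hand": -0.3}, {"dp": [0, -30, -100], "twist": [0, 0, 0.25], "hand": -0.3}]}}

```text
clock: 5.92
tool_pos: [0.533, 0.3233, 0.1414]
eef_rot: [0.129, 0.992, 0.002, 0.001]
contact_force: [-1.3, 0.4, -0.1]
opening: 0.386
finger_force: 15.0
```

```bash
python3 -c "
from h import *
go(534.2,158.6,140,86.4)"
```

```text
t 5.92 pos [532.9635 323.3053 141.3843] yaw 165.19 z [ 0.0021  0.0031 -1.    ] open 0.386 ff 14.996647762600332 F [-1.3278  0.3933 -0.0949] j7 0.03
  dp [ -43.3027 -158.9195    0.8728] twist [ 0.0038 -0.0014  1.3751]
```

{"api": "step_arm", "payload": {"motion": [{"dp": [-5, -20, 0], "twist": [0, 0, 0.17], "hand": -0.3}, {"dp": [-11, -40, 0], "twist": [0, 0, 0.34], "hand": -0.3}, {"dp": [-16, -60, 0], "twist": [0, 0, 0.51], "hand": -0.3}, {"dp": [-22, -80, 0], "twist": [0, 0, 0.68], "hand": -0.3}, {"dp": [-27, -100, 0], "twist": [0, 0, 0.85], "hand": -0.3}]}}

```text
clock: 6.55
tool_pos: [0.5337, 0.2179, 0.14]
eef_rot: [0.527, 0.85, 0.0, 0.0]
contact_force: [0.1, -0.2, -0.7]
opening: 0.389
finger_force: 15.0
```

```bash
python3 -c "
from h import *
go(534.2,158.6,140,86.4)"
```

```text
t 6.55 pos [533.7259 217.8673 139.9945] yaw 116.33 z [ 0.0007  0.0006 -1.    ] open 0.389 ff 14.994756588712335 F [ 0.1027 -0.1885 -0.6919] j7 -0.59
  dp [-53.3301 -25.8597  -0.0411] twist [ 0.0008 -0.0005  0.5223]
```

{"api": "step_arm", "payload": {"motion": [{"dp": [-18, -9, 0], "twist": [0, 0, 0.17], "hand": -0.3}, {"dp": [-36, -18, 0], "twist": [0, 0, 0.35], "hand": -0.3}, {"dp": [-53, -26, 0], "twist": [0, 0, 0.52], "hand": -0.3}, {"dp": [-53, -26, 0], "twist": [0, 0, 0.52], "hand": -0.3}, {"dp": [-53, -26, 0], "twist": [0, 0, 0.52], "hand": -0.3}]}}

```text
clock: 7.18
tool_pos: [0.5343, 0.1608, 0.1394]
eef_rot: [0.725, 0.689, 0.001, -0.0]
contact_force: [0.8, 0.1, 0.2]
opening: 0.385
finger_force: 15.0
```

```bash
python3 -c "
from h import *
go(534.2,158.6,140,86.4)
s=snap('scene','s1.png'); P=cloud(s); find(s,'scene',['short_bottle'])
I=s['pixels']; 
m=(abs(P[...,0]-.53)<.05)&(abs(P[...,1]-.16)<.05)&(P[...,2]>.10)&(P[...,2]<.15)&(I.min(2)>120)
print(m.sum(),P[m].mean(0),P[m].min(0),P[m].max(0))
v,u=np.where(m); print(u.mean(),v.mean())
cv2.imwrite('pics/s1c.png',cv2.resize(I[200:320,230:350,::-1],None,fx=5,fy=5,interpolation=2))"
```

```text
t 7.17 pos [534.3266 160.7611 139.4263] yaw 87.07 z [ 0.0008  0.0017 -1.    ] open 0.385 ff 15.000056878197938 F [0.817  0.0979 0.2326] j7 -0.9
  dp [-2.1637 -0.0157 -0.5774] twist [ 0.0007 -0.0017  0.0118]
scene short_bottle 0.82 [0.5287 0.1736 0.1282]
scene short_bottle 0.39 [0.5044 0.18   0.0192]<string>:7: RuntimeWarning: Mean of empty slice.
  ret = um.true_divide(
Traceback (most recent call last):
ValueError: zero-size array to reduction operation minimum which has no identity
```

```bash
python3 -c "
from h import *
go(534.2,158.1,140,86.4)
s=snap('scene'); P=cloud(s); I=s['pixels']
m=(abs(P[...,0]-.53)<.03)&(abs(P[...,1]-.16)<.04)&(P[...,2]>.101)&(P[...,2]<.148)
q=P[m]; g=I[m]; print(m.sum(),q.mean(0)); v,u=np.where(m); print(u.min(),u.max(),v.min(),v.max())
from scipy.optimize import least_squares
k=q[:,2]<.145
f=least_squares(lambda c:np.hypot(q[k,0]-c[0],q[k,1]-c[1])-.0175,[.534,.16],loss='soft_l1',f_scale=.001); print(f.x, np.median(abs(f.fun)))
c=I[v.min()-35:v.max()+45,u.min()-40:u.max()+40,::-1]; cv2.imwrite('pics/s2.png',cv2.resize(c,None,fx=4,fy=4,interpolation=2))"
```

```text
t 7.28 pos [534.1992 160.8214 139.0551] yaw 87.04 z [ 0.0003  0.0016 -1.    ] open 0.39 ff 14.99994940822944 F [ 0.2162 -0.0124 -0.9743] j7 -0.9
  dp [-2.7162  0.1416 -0.9491] twist [ 0.0002 -0.0016  0.0111]
333 [0.5244 0.1704 0.1281]
266 287 237 259
[0.5308 0.1602] 0.00396158584445374
```

View pics/s2.png

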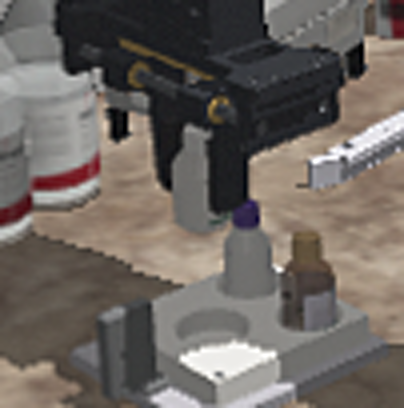

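Picture s2 shows the bottle upright in the fingers (~(195,190)) above the empty well (~(215,325)), with the carried bottles clear of the fingers.

{"api": "step_arm", "payload": {"motion": [{"dp": [-2.4, 0, 10], "twist": [0, 0, 0.01], "hand": -0.3}, {"dp": [-2.4, 0, 35], "twist": [0, 0, 0.01], "hand": -0.3}, {"dp": [-2.4, 0, 60], "twist": [0, 0, 0.01], "hand": -0.3}, {"dp": [-2.4, 0, 65], "twist": [0, 0, 0.01], "hand": -0.3}, {"dp": [-2.4, 0, 65], "twist": [0, 0, 0.01], "hand": -0.3}]}}

```text
clock: 7.95
tool_pos: [0.534, 0.157, 0.0735]
eef_rot: [0.73, 0.684, -0.0, -0.0]
contact_force: [-0.2, 0.7, -1.3]
opening: 0.391
finger_force: 15.0
```

{"api": "step_arm", "payload": {"motion": [{"dp": [0, 0, 4], "twist": [0, 0, 0], "hand": -0.3}, {"dp": [0, 0, 8], "twist": [0, 0, 0], "hand": -0.3}, {"dp": [0, 0, 12], "twist": [0, 0, 0], "hand": -0.3}, {"dp": [0, 0, 16], "twist": [0, 0, 0], "hand": -0.3}, {"dp": [0, 0, 18.5], "twist": [0, 0, 0], "hand": -0.3}]}}

```text
clock: 8.57
tool_pos: [0.5341, 0.1569, 0.0549]
eef_rot: [0.73, 0.684, -0.0, 0.0]
contact_force: [-0.4, 0.5, -0.7]
opening: 0.381
finger_force: 15.0
```

```bash
python3 -c "
from h import *
go(534.2,158.1,54,86.4)"
```

```text
t 8.57 pos [534.0712 156.8705  54.9218] yaw 86.28 z [-0.0002 -0.0002 -1.    ] open 0.381 ff 14.999959864653647 F [-0.4195  0.4903 -0.7045] j7 -0.98
  dp [1.2355 0.0488 0.9216] twist [-0.0001  0.0002 -0.0022]
```

{"api": "step_arm", "payload": {"motion": [{"dp": [1, 0, 0.8], "twist": [0, 0, 0], "hand": -0.3}, {"dp": [1, 0, 1.5], "twist": [0, 0, 0], "hand": -0.3}, {"dp": [1, 0, 1.5], "twist": [0, 0, 0], "hand": 0.1}, {"dp": [1, 0, 1.5], "twist": [0, 0, 0], "hand": 0.1}, {"dp": [1, 0, 1.5], "twist": [0, 0, 0], "hand": 0.1}]}}

```text
clock: 9.2
tool_pos: [0.5343, 0.1579, 0.0538]
eef_rot: [0.73, 0.684, 0.0, 0.0]
contact_force: [0.6, -0.7, -0.6]
opening: 0.549
finger_force: 0.0
```

{"api": "step_arm", "payload": {"motion": [{"dp": [0, 0, -20], "twist": [0, 0, 0], "hand": 0.1}, {"dp": [0, 0, -50], "twist": [0, 0, 0], "hand": 0.1}, {"dp": [0, 0, -90], "twist": [0, 0, 0], "hand": 0.1}, {"dp": [20, 0, -90], "twist": [0, 0, 0], "hand": 0.1}, {"dp": [60, 0, -90], "twist": [0, 0, 0], "hand": -0.2}]}}

```text
clock: 9.82
tool_pos: [0.5385, 0.2167, 0.1434]
eef_rot: [0.731, 0.683, -0.001, 0.001]
contact_force: [-0.5, -0.4, -0.7]
opening: 0.466
finger_force: 0.0
```

```bash
python3 -c "
from h import *
go(538.8,222.8,100,86.4)
for c in ['scene','top']:
  s=snap(c,c+'2.png'); np.savez(c+'2.npz',P=cloud(s),I=s['pixels']); find(s,c,['short_bottle','tray_grip'])
I=cv2.imread('pics/scene2.png'); cv2.imwrite('pics/s3.png',cv2.resize(I[200:340,220:350],None,fx=4,fy=4,interpolation=2))"
```

```text
t 9.82 pos [538.4517 216.7352 143.4403] yaw 86.08 z [ 0.     -0.0018 -1.    ] open 0.466 ff 0.0 F [-0.4634 -0.3507 -0.6606] j7 -0.97
  dp [ 6.1523 -0.0732 43.4294] twist [ 0.0001  0.0018 -0.0055]
scene short_bottle 0.7 [0.5269 0.1643 0.0522]
scene tray_grip 0.8 [0.4978 0.1922 0.0174]
top short_bottle 0.65 [0.5329 0.1546 0.062 ]
top tray_grip 0.56 [0.5457 0.135  0.0272]
```

View pics/s3.png

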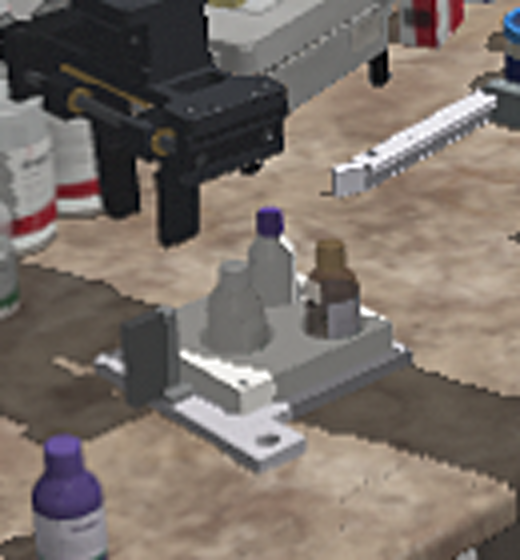

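Picture s3: the short bottle stands upright in the well at (235,310), tray and other bottles undisturbed.

{"api": "step_arm", "payload": {"motion": [{"dp": [6, 0, 20], "twist": [0, 0, 0], "hand": -0.2}, {"dp": [6, 0, 50], "twist": [0, 0, 0], "hand": -0.2}, {"dp": [6, 0, 80], "twist": [0, 0, 0], "hand": -0.2}, {"dp": [6, 0, 92], "twist": [0, 0, 0], "hand": -0.2}, {"dp": [6, 0, 92], "twist": [0, 0, 0], "hand": -0.2}]}}

```text
clock: 10.75
tool_pos: [0.5379, 0.2234, 0.0506]
eef_rot: [0.73, 0.684, -0.001, -0.0]
contact_force: [-0.3, -0.1, 0.4]
opening: 0.399
finger_force: 0.0
```

{"api": "step_arm", "payload": {"motion": [{"dp": [0, 0, 0], "twist": [0, 0, 0], "hand": -0.8}, {"dp": [0, 0, 0], "twist": [0, 0, 0], "hand": -0.8}, {"dp": [0, 0, 0], "twist": [0, 0, 0], "hand": -0.8}, {"dp": [0, 0, 0], "twist": [0, 0, 0], "hand": -0.8}, {"dp": [0, 0, 0], "twist": [0, 0, 0], "hand": -0.8}], "force": 40}}

```text
clock: 11.38
tool_pos: [0.5389, 0.224, 0.0525]
eef_rot: [0.73, 0.684, 0.001, 0.0]
contact_force: [-0.7, -0.7, 6.3]
opening: 0.132
finger_force: 40.0
```

```bash
python3 -c "
from h import *
go(538.8,222.8,51,86.4)"
```

```text
t 11.38 pos [538.9168 223.9661  52.5481] yaw 86.26 z [ 0.0012  0.0004 -1.    ] open 0.132 ff 40.00302728265524 F [-0.6524 -0.6711  6.3349] j7 -1.04
  dp [-1.172  -0.0424  1.5475] twist [ 0.0012 -0.0005 -0.0024]
```

{"api": "step_arm", "payload": {"motion": [{"dp": [-6, 2, 0], "twist": [0, 0, -0.008], "hand": -0.8}, {"dp": [-18, 6.5, 0], "twist": [0, 0, -0.024], "hand": -0.8}, {"dp": [-32, 11.5, 0], "twist": [0, 0, -0.042], "hand": -0.8}, {"dp": [-46, 16.5, 0], "twist": [0, 0, -0.06], "hand": -0.8}, {"dp": [-60, 21.5, 0], "twist": [0, 0, -0.08], "hand": -0.8}]}}

```text
clock: 12.0
tool_pos: [0.5559, 0.1663, 0.0526]
eef_rot: [0.701, 0.713, 0.003, -0.002]
contact_force: [-2.5, 7.1, 4.8]
opening: 0.133
finger_force: 40.0
```

```bash
python3 -c "
from h import *
go(575.7,98.6,52,95.65)"
```

```text
t 12.0 pos [555.9028 166.3395  52.5556] yaw 91.03 z [ 0.0011  0.0065 -1.    ] open 0.133 ff 40.04484451375902 F [-2.5116  7.13    4.8039] j7 -0.91
  dp [-68.0867  18.576    0.1345] twist [ 0.0015 -0.0065 -0.0806]
```

{"api": "step_arm", "payload": {"motion": [{"dp": [-14, 4, 0], "twist": [0, 0, -0.017], "hand": -0.8}, {"dp": [-28, 8, 0], "twist": [0, 0, -0.034], "hand": -0.8}, {"dp": [-42, 12, 0], "twist": [0, 0, -0.05], "hand": -0.8}, {"dp": [-56, 16, 0], "twist": [0, 0, -0.066], "hand": -0.8}, {"dp": [-64, 18.5, 0], "twist": [0, 0, -0.08], "hand": -0.8}]}}

```text
clock: 12.62
tool_pos: [0.5754, 0.1022, 0.0526]
eef_rot: [0.672, 0.74, 0.003, -0.002]
contact_force: [-2.6, 7.4, 6.1]
opening: 0.132
finger_force: 40.1
```

{"api": "step_arm", "payload": {"motion": [{"dp": [0, 0, 0], "twist": [0, 0, 0], "hand": -0.8}, {"dp": [0, 0, 0], "twist": [0, 0, 0], "hand": -0.8}, {"dp": [0, 0, 0], "twist": [0, 0, 0], "hand": -0.8}]}}

```text
clock: 13.0
tool_pos: [0.5757, 0.101, 0.0525]
eef_rot: [0.672, 0.74, 0.002, -0.001]
contact_force: [-1.9, 2.9, 5.4]
opening: 0.129
finger_force: 40.0
```

```bash
python3 -c "
from h import *
go(575.7,98.6,52,95.65)
s=snap('top','top3.png'); np.savez('top3.npz',P=cloud(s),I=s['pixels'])
I=cv2.imread('pics/top3.png'); cv2.imwrite('pics/t3.png',cv2.resize(I[150:290,240:440],None,fx=4,fy=4,interpolation=2))"
```

```text
t 13.0 pos [575.7499 100.952   52.544 ] yaw 95.49 z [ 0.0014  0.0034 -1.    ] open 0.129 ff 40.03116603009403 F [-1.8597  2.9418  5.4093] j7 -0.75
  dp [-2.3382 -0.2758  0.5359] twist [ 0.0017 -0.0033 -0.0027]
```

View pics/t3.png

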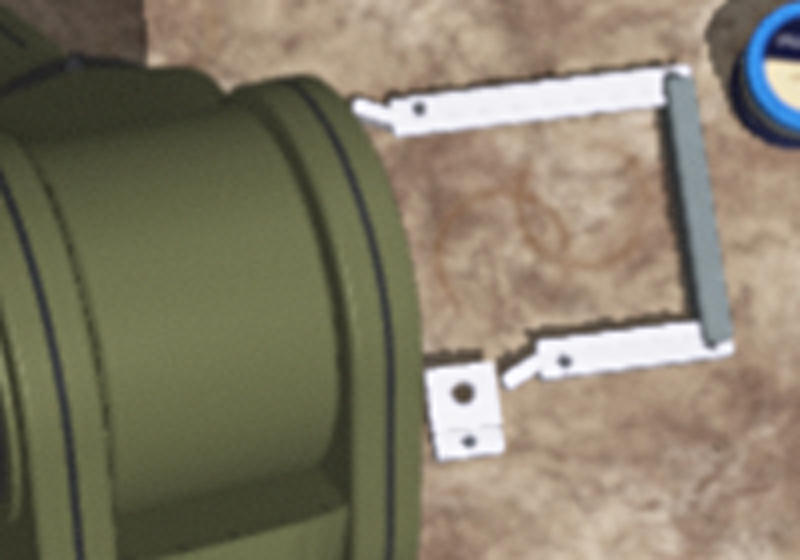

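Picture t3: the arm hides the tray; the dock is unmoved at (545,210) with the eyelet at (462,392). I go on along the dock axis and watch the forces.

{"api": "step_arm", "payload": {"motion": [{"dp": [-6, 0, 0], "twist": [0, 0, 0], "hand": -0.8}, {"dp": [-18, 0, 0], "twist": [0, 0, 0], "hand": -0.8}, {"dp": [-32, 0, 0], "twist": [0, 0, 0], "hand": -0.8}, {"dp": [-46, 0, 0], "twist": [0, 0, -0.003], "hand": -0.8}, {"dp": [-60, 0, 0], "twist": [0, 0, -0.003], "hand": -0.8}]}}

```text
clock: 13.68
tool_pos: [0.5819, 0.0428, 0.0526]
eef_rot: [0.67, 0.742, 0.003, -0.001]
contact_force: [-0.3, 6.1, 4.8]
opening: 0.134
finger_force: 40.0
```

```bash
python3 -c "
from h import *
go(593.9,-85.5,52,95.65)"
```

```text
t 13.68 pos [581.9067  42.8436  52.5735] yaw 95.8 z [ 0.0026  0.0062 -1.    ] open 0.134 ff 40.013610972091556 F [-0.3315  6.0529  4.753 ] j7 -0.66
  dp [-128.8997   -1.0319   -0.1887] twist [ 0.0032 -0.0059  0.0026]
```

{"api": "step_arm", "payload": {"motion": [{"dp": [-12, -0.1, 0], "twist": [0, 0, 0], "hand": -0.8}, {"dp": [-24, -0.2, 0], "twist": [0, 0, 0], "hand": -0.8}, {"dp": [-36, -0.3, 0], "twist": [0, 0, 0], "hand": -0.8}, {"dp": [-48, -0.4, 0], "twist": [0, 0, 0], "hand": -0.8}, {"dp": [-60, -0.5, 0], "twist": [0, 0, 0], "hand": -0.8}]}}

```text
clock: 14.3
tool_pos: [0.5874, -0.0169, 0.0525]
eef_rot: [0.67, 0.742, 0.003, -0.001]
contact_force: [-1.5, 7.4, 4.8]
opening: 0.131
finger_force: 40.0
```

```bash
python3 -c "
from h import *
go(593.9,-85.5,52,95.65)"
```

```text
t 14.3 pos [587.4101 -16.905   52.5472] yaw 95.8 z [ 0.0027  0.0059 -1.    ] open 0.131 ff 40.013972790911794 F [-1.5302  7.3907  4.8439] j7 -0.57
  dp [-68.9017  -0.4715   0.1594] twist [ 0.0032 -0.0056  0.0025]
```

{"api": "step_arm", "payload": {"motion": [{"dp": [-12, -0.1, 0], "twist": [0, 0, 0], "hand": -0.8}, {"dp": [-24, -0.2, 0], "twist": [0, 0, 0], "hand": -0.8}, {"dp": [-36, -0.3, 0], "twist": [0, 0, 0], "hand": -0.8}, {"dp": [-46, -0.4, 0], "twist": [0, 0, 0], "hand": -0.8}, {"dp": [-54, -0.5, 0], "twist": [0, 0, 0], "hand": -0.8}]}}

```text
clock: 14.92
tool_pos: [0.5922, -0.0707, 0.0526]
eef_rot: [0.671, 0.742, 0.003, -0.001]
contact_force: [-1.3, 7.0, 5.2]
opening: 0.13
finger_force: 40.0
```

```bash
python3 -c "
from h import *
go(593.9,-85.5,52,95.65)"
```

```text
t 14.93 pos [592.2237 -70.7069  52.5579] yaw 95.78 z [ 0.0026  0.0058 -1.    ] open 0.13 ff 40.013027088716626 F [-1.3245  6.9835  5.2179] j7 -0.48
  dp [-14.8895   0.1762   0.477 ] twist [ 0.0031 -0.0055  0.0023]
```

{"api": "step_arm", "payload": {"motion": [{"dp": [-4, 0, 0], "twist": [0, 0, 0], "hand": -0.8}, {"dp": [-7, 0, 0], "twist": [0, 0, 0], "hand": -0.8}, {"dp": [-10, 0, 0], "twist": [0, 0, 0], "hand": -0.8}, {"dp": [-12, 0, 0], "twist": [0, 0, 0], "hand": -0.8}, {"dp": [-14, 0, 0], "twist": [0, 0, 0], "hand": -0.8}]}}

```text
clock: 15.55
tool_pos: [0.5935, -0.0841, 0.0526]
eef_rot: [0.67, 0.742, 0.003, -0.001]
contact_force: [-0.6, 7.0, 5.6]
opening: 0.135
finger_force: 40.0
```

{"api": "step_arm", "payload": {"motion": [{"dp": [-1, 0, 0], "twist": [0, 0, 0], "hand": -0.8}, {"dp": [-2, 0, 0], "twist": [0, 0, 0], "hand": -0.8}, {"dp": [-3, 0, 0], "twist": [0, 0, 0], "hand": -0.8}]}}

```text
clock: 15.92
tool_pos: [0.5936, -0.0845, 0.0526]
eef_rot: [0.67, 0.742, 0.004, -0.002]
contact_force: [-1.5, 13.0, 5.3]
opening: 0.131
finger_force: 40.0
```

```bash
python3 -c "
from h import *
go(593.9,-85.5,52,95.65)"
```

```text
t 15.93 pos [593.5514 -84.5236  52.5744] yaw 95.89 z [ 0.0021  0.0093 -1.    ] open 0.131 ff 40.01290077343583 F [-1.5054 12.9916  5.2583] j7 -0.45
  dp [-1.0121  0.2449  0.566 ] twist [ 0.003  -0.0091  0.0041]
```

{"api": "step_arm", "payload": {"motion": [{"dp": [-1, 0, 0], "twist": [0, 0, 0], "hand": -0.8}, {"dp": [-2, 0, 0], "twist": [0, 0, 0], "hand": -0.8}, {"dp": [-2, 0, 0], "twist": [0, 0, 0], "hand": -0.8}]}}

```text
clock: 16.3
tool_pos: [0.5933, -0.0847, 0.0526]
eef_rot: [0.669, 0.743, 0.005, -0.003]
contact_force: [-2.8, 13.7, 6.5]
opening: 0.131
finger_force: 40.0
```

```bash
python3 -c "
from h import *
go(593.9,-85.5,52,95.65)"
```

```text
t 16.3 pos [593.2706 -84.7342  52.5659] yaw 95.98 z [ 0.0013  0.0114 -0.9999] open 0.131 ff 40.008106799796224 F [-2.8037 13.6514  6.4917] j7 -0.44
  dp [-0.8334  0.5449  0.5579] twist [ 0.0024 -0.0112  0.0057]
```

{"api": "step_arm", "payload": {"motion": [{"dp": [1, 0, 0], "twist": [0, 0, 0], "hand": -0.3}, {"dp": [3, 0, 0], "twist": [0, 0, 0], "hand": -0.3}, {"dp": [4, 0, -30], "twist": [0, 0, 0], "hand": -0.3}, {"dp": [4, 0, -70], "twist": [0, 0, 0], "hand": -0.3}, {"dp": [4, 0, -110], "twist": [0, 0, 0], "hand": -0.3}]}}

```text
clock: 16.92
tool_pos: [0.5925, -0.0907, 0.1625]
eef_rot: [0.672, 0.74, -0.001, 0.0]
contact_force: [0.8, 0.6, -0.4]
opening: 0.352
finger_force: 0.0
```

{"api": "step_arm", "payload": {"motion": [{"dp": [-50, -20, 0], "twist": [0, 0, 0], "hand": -0.3}, {"dp": [-105, -42, 0], "twist": [0, 0, 0], "hand": -0.3}, {"dp": [-160, -64, 0], "twist": [0, 0, 0], "hand": -0.3}, {"dp": [-215, -86, 0], "twist": [0, 0, 0], "hand": -0.3}, {"dp": [-270, -105, 0], "twist": [0, 0, 0], "hand": -0.3}]}}

```text
clock: 17.55
tool_pos: [0.5131, -0.3715, 0.1616]
eef_rot: [0.672, 0.74, -0.001, 0.0]
contact_force: [0.5, 0.0, -1.3]
opening: 0.346
finger_force: 0.0
```

```bash
python3 -c "
from h import *
go(515.5,-373,120,95.65)
for c in ['scene','top']:
  s=snap(c,c+'4.png'); np.savez(c+'4.npz',P=cloud(s),I=s['pixels'])
I=cv2.imread('pics/top4.png'); cv2.imwrite('pics/t4.png',cv2.resize(I[150:290,320:500],None,fx=4.4,fy=4.28,interpolation=2))"
```

```text
t 17.55 pos [ 513.0762 -371.4775  161.5588] yaw 95.52 z [-0.001  -0.0012 -1.    ] open 0.346 ff 0.0 F [ 0.5027  0.0452 -1.3096] j7 0.13
  dp [-1.7047  2.3137 41.558 ] twist [-0.0011  0.0011 -0.0022]
```

View pics/t4.png

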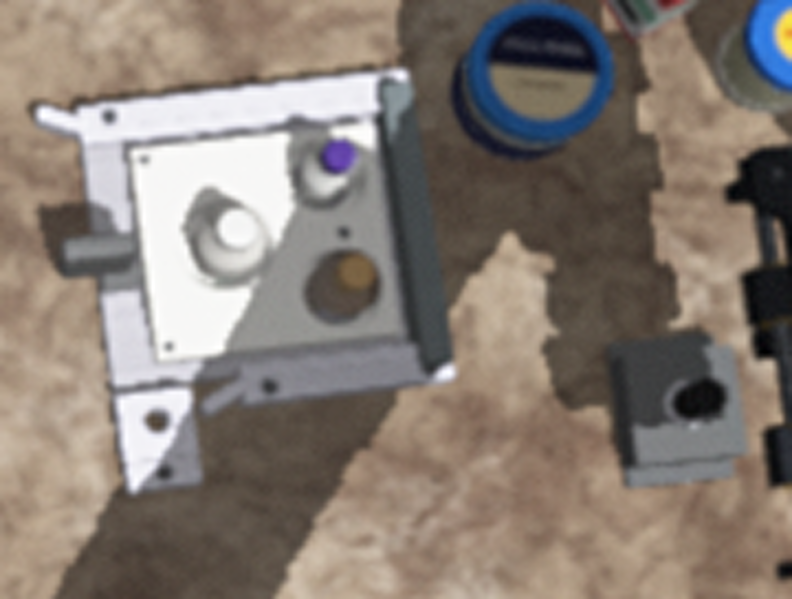

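Picture t4: tray in the dock against the stop with all three bottles standing (short at (232,235)); eyelet at (157,420), worktop visible through it; pin at (697,400).

```bash
python3 -c "
from h import *
for c in ['top','scene']:
  P=np.load(c+'4.npz')['P']*1e3
  def sel(x0,x1,y0,y1,lo,hi):
    m=(P[...,0]>x0)&(P[...,0]<x1)&(P[...,1]>y0)&(P[...,1]<y1)&(P[...,2]>lo)&(P[...,2]<hi); q=P[m]
    if len(q)<8: print(len(q)); return
    print(c,len(q),'med',np.median(q,0),'rect',cv2.minAreaRect(q[:,:2].astype(np.float32)))
  sel(560,640,-120,-60,60,72)
  sel(490,540,-400,-345,64,80); sel(480,550,-410,-330,26,33)
s=snap('top'); f=lambda x,y,z: ray(s,(x+.5)/4.4-.5+320,(y+.5)/4.28-.5+150,z)*1000
print('eye',f(157,420,.026),'pin top',f(704,393,.070),'collar/hole',f(690,405,.034))
th=np.radians(-84.35);M=np.array([[np.cos(th),-np.sin(th)],[np.sin(th),np.cos(th)]]);print('grip exp',M@[-76.4,.5]+[601.05,-162.6])
"
```

```text
top 96 med [592.8066 -85.0365  65.0515] rect ((593.2119750976562, -84.999267578125), (12.211771965026855, 34.60122299194336), 6.567747592926025)
top 60 med [ 515.5249 -373.226    69.5081] rect ((516.0437622070312, -373.3430480957031), (16.7349796295166, 18.527191162109375), 24.84722328186035)
top 496 med [ 513.5685 -367.976    29.7973] rect ((515.9259643554688, -373.6361999511719), (57.1774787902832, 59.795963287353516), 5.452887058258057)
scene 38 med [591.5229 -83.8524  63.5589] rect ((592.7159423828125, -83.43110656738281), (33.64609146118164, 15.543379783630371), 82.11540222167969)
scene 18 med [ 511.778  -371.882    68.9188] rect ((511.38720703125, -371.0118408203125), (13.259834289550781, 23.730587005615234), 55.24441146850586)
scene 132 med [ 507.5729 -365.3949   29.5648] rect ((516.1160888671875, -373.6422424316406), (62.12036895751953, 63.74795913696289), 7.358789443969727)
eye [ 511.4463 -113.7327   26.    ] pin top [ 516.5041 -370.8946   70.    ] collar/hole [ 514.6978 -374.99     34.    ]
grip exp [594.0259 -86.5219]
```

{"api": "step_arm", "payload": {"motion": [{"dp": [-2, 2.5, 15], "twist": [0, 0, 0], "hand": -0.2}, {"dp": [-2, 2.5, 45], "twist": [0, 0, 0], "hand": -0.2}, {"dp": [-2, 2.5, 70], "twist": [0, 0, 0], "hand": -0.2}, {"dp": [-2, 2.5, 75], "twist": [0, 0, 0], "hand": -0.2}, {"dp": [-2, 2.5, 75], "twist": [0, 0, 0], "hand": -0.2}]}}

```text
clock: 18.32
tool_pos: [0.5181, -0.3689, 0.0866]
eef_rot: [0.671, 0.742, 0.0, -0.0]
contact_force: [0.0, 1.0, -1.0]
opening: 0.403
finger_force: 0.0
```

```bash
python3 -c "
from h import *
go(515.7,-373.3,59,95.65)"
```

```text
t 18.32 pos [ 518.0954 -368.9164   86.6183] yaw 95.73 z [-0.      0.0006 -1.    ] open 0.403 ff 0.0 F [ 0.0366  1.033  -0.9532] j7 0.07
  dp [-4.1404 -2.8224 27.6155] twist [ 0.0001 -0.0006  0.0014]
```

{"api": "step_arm", "payload": {"motion": [{"dp": [-4, -2.5, 6], "twist": [0, 0, 0], "hand": -0.2}, {"dp": [-4, -2.5, 16], "twist": [0, 0, 0], "hand": -0.2}, {"dp": [-4, -2.5, 22], "twist": [0, 0, 0], "hand": -0.2}, {"dp": [-4, -2.5, 27], "twist": [0, 0, 0], "hand": -0.2}, {"dp": [-4, -2.5, 27], "twist": [0, 0, 0], "hand": -0.2}]}}

```text
clock: 18.95
tool_pos: [0.5152, -0.3742, 0.0593]
eef_rot: [0.672, 0.741, -0.0, -0.0]
contact_force: [0.4, 0.2, 0.6]
opening: 0.406
finger_force: 0.0
```

```bash
python3 -c "
from h import *
go(515.7,-373.3,59,95.65)"
```

```text
t 18.95 pos [ 515.1583 -374.1587   59.2723] yaw 95.63 z [-0.0006  0.0004 -1.    ] open 0.406 ff 0.0 F [0.3954 0.1686 0.562 ] j7 0.06
  dp [0.8014 0.6234 0.2724] twist [-0.0006 -0.0005 -0.0004]
```

{"api": "step_arm", "payload": {"motion": [{"dp": [0.8, 0.4, 0], "twist": [0, 0, 0], "hand": -0.7}, {"dp": [0.8, 0.4, 0], "twist": [0, 0, 0], "hand": -0.7}, {"dp": [0.8, 0.4, 0], "twist": [0, 0, 0], "hand": -0.7}, {"dp": [0.8, 0.4, 0], "twist": [0, 0, 0], "hand": -0.7}, {"dp": [0.8, 0.4, 0], "twist": [0, 0, 0], "hand": -0.7}], "force": 20}}

```text
clock: 19.58
tool_pos: [0.516, -0.3735, 0.06]
eef_rot: [0.672, 0.741, 0.0, 0.0]
contact_force: [0.7, 1.1, 2.5]
opening: 0.194
finger_force: 20.0
```

```bash
python3 -c "
from h import *
go(515.7,-373.3,59,95.65)"
```

```text
t 19.57 pos [ 515.9569 -373.4691   60.0169] yaw 95.62 z [ 0.0007 -0.0001 -1.    ] open 0.194 ff 19.999976065009832 F [0.7427 1.139  2.477 ] j7 0.05
  dp [ 0.1936 -0.2397  1.0168] twist [ 0.0007  0.0001 -0.0005]
```

{"api": "step_arm", "payload": {"motion": [{"dp": [0, 0, -6], "twist": [0, 0, 0], "hand": -0.7}, {"dp": [0, 0, -16], "twist": [0, 0, 0], "hand": -0.7}, {"dp": [0, 0, -30], "twist": [0, 0, 0], "hand": -0.7}, {"dp": [0, 0, -50], "twist": [0, 0, 0], "hand": -0.7}, {"dp": [0, 0, -80], "twist": [0, 0, 0], "hand": -0.7}]}}

```text
clock: 20.2
tool_pos: [0.5154, -0.3735, 0.1411]
eef_rot: [0.672, 0.741, -0.0, -0.0]
contact_force: [0.2, -0.6, -1.3]
opening: 0.195
finger_force: 20.0
```

```bash
python3 -c "
from h import *
go(511.6,-113.7,140,95.65)"
```

```text
t 20.2 pos [ 515.3589 -373.4826  141.0657] yaw 95.62 z [-0.0006  0.0002 -1.    ] open 0.195 ff 20.00018136575818 F [ 0.2397 -0.5577 -1.2511] j7 0.12
  dp [258.9019  21.6979   1.1195] twist [-0.0005 -0.0003 -0.0005]
```

{"api": "step_arm", "payload": {"motion": [{"dp": [30, 3, 0], "twist": [0, 0, 0], "hand": -0.7}, {"dp": [85, 7, 0], "twist": [0, 0, 0], "hand": -0.7}, {"dp": [145, 12, 0], "twist": [0, 0, 0], "hand": -0.7}, {"dp": [205, 17, 0], "twist": [0, 0, 0], "hand": -0.7}, {"dp": [250, 21, 0], "twist": [0, 0, 0], "hand": -0.7}]}}

```text
clock: 20.82
tool_pos: [0.5126, -0.1197, 0.1413]
eef_rot: [0.671, 0.742, 0.001, 0.001]
contact_force: [-0.3, -0.4, -0.4]
opening: 0.198
finger_force: 20.0
```

{"api": "step_arm", "payload": {"motion": [{"dp": [5, 0, 20], "twist": [0, 0, 0], "hand": -0.7}, {"dp": [9, 1, 40], "twist": [0, 0, 0], "hand": -0.7}, {"dp": [9, 1, 48], "twist": [0, 0, 0], "hand": -0.7}, {"dp": [9, 1, 48], "twist": [0, 0, 0], "hand": -0.7}, {"dp": [9, 1, 48], "twist": [0, 0, 0], "hand": -0.7}]}}

```text
clock: 21.45
tool_pos: [0.5127, -0.1141, 0.0925]
eef_rot: [0.672, 0.741, 0.0, 0.001]
contact_force: [0.6, -0.6, -0.5]
opening: 0.196
finger_force: 20.0
```

```bash
python3 -c "
from h import *
go(511.6,-113.7,90,95.65)
s=snap('scene','s5.png'); find(s,'scene',['pin','dock_eye'])
s2=snap('top'); 
K=np.array([[s['fx'],0,s['cx']],[0,s['fy'],s['cy']],[0,0,1]])
q=R.from_quat(s['orientation']).inv()
p=cv2.projectPoints(q.apply(np.array([[.5116,-.1137,.026],[.5116,-.1137,.038],[.5116,-.1137,.1]])-s['xyz']),np.zeros(3),np.zeros(3),K,np.array(s['D']))[0].reshape(-1,2); print(p)
u,v=p[0].astype(int); print(u,v); u0,v0=u-50,v-60; print(u0,v0)
cv2.imwrite('pics/s5c.png',cv2.resize(s['pixels'][v0:v0+90,u0:u0+100,::-1],None,fx=6,fy=6,interpolation=2))"
```

```text
t 21.45 pos [ 512.6925 -114.1023   92.4998] yaw 95.57 z [ 0.0014 -0.0003 -1.    ] open 0.196 ff 19.999989503994584 F [ 0.6417 -0.6343 -0.5066] j7 -0.48
  dp [ 0.5077 -1.0516  2.4982] twist [ 0.0013  0.0005 -0.0014]
scene pin 0.44 [ 0.5132 -0.1091  0.0751]
scene pin 0.16 [0.441  0.3629 0.0418]
scene dock_eye 0.64 [ 0.529  -0.1347  0.0231]
[[359.1531 250.4688]
 [359.1815 246.4627]
 [359.3235 225.3594]]
359 250
309 190
```

View pics/s5c.png

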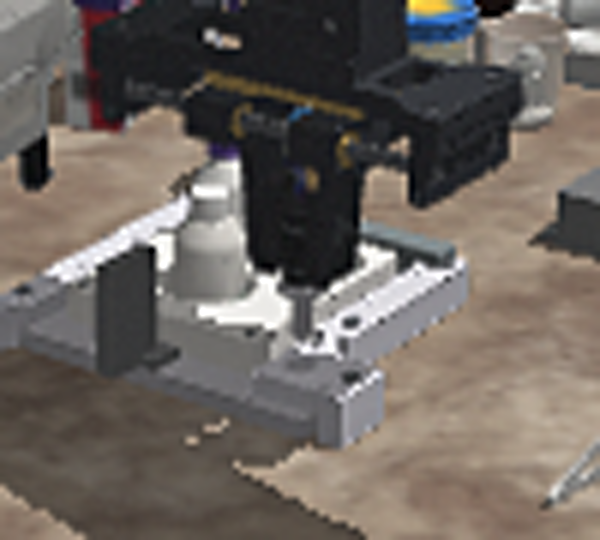

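Picture s5c: pin shank foot at (303,337), just above the ear's hole (~(301,363)), where the computed axis lies; the pin is upright.

{"api": "step_arm", "payload": {"motion": [{"dp": [0.4, -1, 3], "twist": [0, 0, 0], "hand": -0.7}, {"dp": [0.4, -1, 7], "twist": [0, 0, 0], "hand": -0.7}, {"dp": [0.4, -1, 11], "twist": [0, 0, 0], "hand": -0.7}, {"dp": [0.4, -1, 14], "twist": [0, 0, 0], "hand": -0.7}, {"dp": [0.4, -1, 17], "twist": [0, 0, 0], "hand": -0.7}]}}

```text
clock: 22.28
tool_pos: [0.5111, -0.1133, 0.0744]
eef_rot: [0.672, 0.741, -0.0, -0.0]
contact_force: [0.2, -1.5, -0.6]
opening: 0.193
finger_force: 20.0
```

```bash
python3 -c "
from h import *
go(511.6,-113.7,56,95.65)"
```

```text
t 22.27 pos [ 511.1382 -113.2946   74.4076] yaw 95.62 z [-0.0002 -0.     -1.    ] open 0.193 ff 19.999970700591803 F [ 0.1873 -1.4635 -0.6339] j7 -0.51
  dp [-0.4482  0.4233 18.4076] twist [-0.0002  0.     -0.0005]
```

{"api": "step_arm", "payload": {"motion": [{"dp": [-0.3, 0.3, 4], "twist": [0, 0, 0], "hand": -0.7}, {"dp": [-0.3, 0.3, 8], "twist": [0, 0, 0], "hand": -0.7}, {"dp": [-0.3, 0.3, 12], "twist": [0, 0, 0], "hand": -0.7}, {"dp": [-0.3, 0.3, 15], "twist": [0, 0, 0], "hand": -0.7}, {"dp": [-0.3, 0.3, 17], "twist": [0, 0, 0], "hand": -0.7}]}}

```text
clock: 22.9
tool_pos: [0.5115, -0.1136, 0.0575]
eef_rot: [0.672, 0.741, -0.0, -0.0]
contact_force: [0.1, -0.4, -0.5]
opening: 0.195
finger_force: 20.0
```

```bash
python3 -c "
from h import *
go(511.6,-113.7,56,95.65)"
```

```text
t 22.9 pos [ 511.4918 -113.563    57.517 ] yaw 95.62 z [-0.0001  0.     -1.    ] open 0.195 ff 19.999977685511112 F [ 0.1385 -0.3803 -0.4559] j7 -0.53
  dp [-0.1469  0.0944  1.517 ] twist [-0.0001 -0.     -0.0006]
```

Nearly seated without resistance; let it go and retreat upward.

{"api": "step_arm", "payload": {"motion": [{"dp": [0, 0, 1], "twist": [0, 0, 0], "hand": -0.7}, {"dp": [0, 0, 1], "twist": [0, 0, 0], "hand": -0.2}, {"dp": [0, 0, 1], "twist": [0, 0, 0], "hand": -0.2}, {"dp": [0, 0, 1], "twist": [0, 0, 0], "hand": -0.2}, {"dp": [0, 0, 1], "twist": [0, 0, 0], "hand": -0.2}]}}

```text
clock: 23.52
tool_pos: [0.5116, -0.1136, 0.0568]
eef_rot: [0.672, 0.741, 0.0, 0.0]
contact_force: [0.6, -0.1, 0.3]
opening: 0.402
finger_force: 0.0
```

{"api": "step_arm", "payload": {"motion": [{"dp": [0, 0, -15], "twist": [0, 0, 0], "hand": -0.2}, {"dp": [0, 0, -40], "twist": [0, 0, 0], "hand": -0.2}, {"dp": [0, 0, -80], "twist": [0, 0, 0], "hand": -0.2}, {"dp": [0, 0, -130], "twist": [0, 0, 0], "hand": -0.2}, {"dp": [-40, 0, -150], "twist": [0, 0, 0], "hand": -0.2}]}}

```text
clock: 24.15
tool_pos: [0.5171, -0.1502, 0.211]
eef_rot: [0.669, 0.743, 0.003, 0.002]
contact_force: [1.0, -0.8, -0.3]
opening: 0.401
finger_force: 0.0
```

{"api": "step_arm", "payload": {"motion": [{"dp": [-50, 0, 0], "twist": [0, 0, 0], "hand": -0.2}, {"dp": [-100, 0, 0], "twist": [0, 0, 0], "hand": -0.2}, {"dp": [-150, 0, 0], "twist": [0, 0, 0], "hand": -0.2}, {"dp": [-200, 0, 0], "twist": [0, 0, 0], "hand": -0.2}, {"dp": [-200, 0, 0], "twist": [0, 0, 0], "hand": -0.2}]}}

```text
clock: 24.78
tool_pos: [0.5333, -0.3581, 0.207]
eef_rot: [0.675, 0.738, -0.001, 0.001]
contact_force: [-0.2, 0.4, -0.4]
opening: 0.4
finger_force: 0.0
```

```bash
python3 -c "
from h import *
go(511.6,-113.7,56,95.65)
for c in ['top','scene']:
  s=snap(c,c+'6.png'); P=cloud(s)*1e3
  m=(abs(P[...,0]-511)<25)&(abs(P[...,1]+113)<25)&(P[...,2]>45)&(P[...,2]<90); q=P[m]; print(c,len(q),np.median(q,0),q[:,2].max()); t=q[q[:,2]>62]; print(cv2.minAreaRect(t[:,:2].astype(np.float32)))
I=cv2.imread('pics/scene6.png'); cv2.imwrite('pics/s6.png',cv2.resize(I[190:280,300:420],None,fx=5,fy=5,interpolation=2))"
```

```text
t 24.77 pos [ 533.3129 -358.1309  207.0369] yaw 95.14 z [-0.0002 -0.0031 -1.    ] open 0.4 ff 0.0 F [-0.2023  0.3717 -0.3648] j7 0.14
  dp [245.852    0.3256 150.289 ] twist [-0.0005  0.003  -0.009 ]
top 67 [ 510.6681 -114.2066   65.9422] 70.95897359615356
((511.6368408203125, -114.15357208251953), (16.178512573242188, 16.670795440673828), 44.929107666015625)
scene 60 [ 508.8162 -109.0644   58.7593] 67.98773292316606
((511.22174072265625, -112.32318115234375), (15.939990997314453, 17.217191696166992), 36.484375)
```

View pics/s6.png

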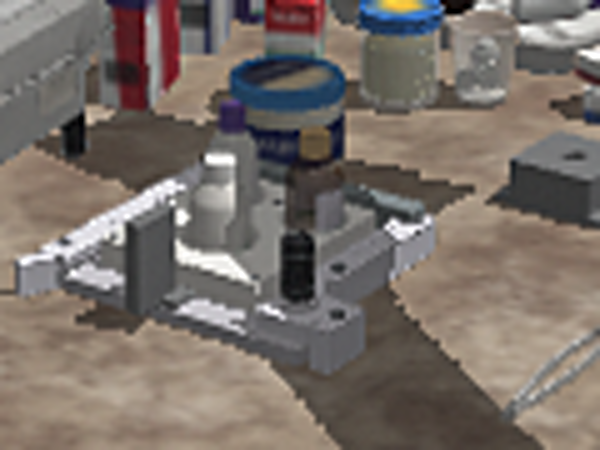

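Picture s6: the pin stands upright with its collar on the ear at (298,300), top at about 66 mm as expected. All three bottles stand in the tray, and the stand at (560,165) is empty.

```bash
python3 -c "
from plant import r
print(r.finish_job())"
```

```text
the job is handed in; nothing more can be done
None
```

The job is handed in at about 25 s: the short bottle is in the well, the tray is home against the stop and the pin is seated upright through the eyelets. The verdict itself was not shown.

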